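Close up a dusk lamp and test its sensor with the torch

TASK

Slide the white lamp head up to the green battery pack until their copper ends meet flush, sides in line. Then take the yellow torch, shine it square onto the middle of the lamp's sloping amber sensor window from about 80 mm away, and hold it steady there for two seconds without the torch touching the lamp. Finally stand the torch back on its round black mat, lens down, leaving the lamp closed up and the other things where they are.

Things in the scene. Friction and masses are not known exactly. Their poses are not given: they have to be found in the camera images.
- pack: battery pack of the lamp, green block fixed to the table: 110 (its x) x 60 (its y) x 44 high. Origin: centre of the underside. Its -x end, with a copper contact plate, faces the lamp head; +x points away from the lamp head
- pack_face (a point): centre of the pack's contact end (-55 in x, 22 above the table)
- lamp: lamp head, loose white block of 0.35 kg standing on the table: 120 (its x) x 60 (its y) x 44 high, with the sloping black sensor plate on top (highest point 75 above the table). Origin: centre of the underside. Its +x end carries the copper contact and faces the pack across a gap; x, y axes meant to lie along the pack's x, y axes. Its sides are flat and can be gripped across y
- lamp_face (a point): centre of the lamp head's contact end (+60 in x, 22 up); must meet pack_face
- sensor: dusk sensor on the lamp head: round amber window, 36 diameter, with a red dot in its middle, on a black plate 44 x 52. Origin: centre of the window's surface (at -10, 0, 61.5 in the lamp head's frame). Its z axis points straight out of the window, leaning 35 degrees from vertical towards the lamp head's -x (away from the pack)
- torch: yellow plastic torch, 160 long, standing lens down on its mat, already lit. Round: head 50 diameter from 0 to 36, tapering to a barrel 34 diameter from 56 up to the black tail at 160. 0.18 kg. Origin: centre of the lens (underside as it stands); z points from lens to tail, so the beam leaves along -z
- torch_lens (a point): centre of the torch's lens (same point as the torch's origin)
- torch_spot (a point): point on the beam's axis 80 ahead of the lens
- torch_grip (a point): point on the torch's axis 125 from the lens, in the barrel: a good place to grip, 34 across
- mat: round black rubber mat, 84 diameter, 3 thick, fixed on the table; origin: centre of the underside
- tub: green plastic tub, round, open, 140 across the rim, 110 across the foot, 90 high. Origin: centre of the underside. Bystander
- tin_a: closed tin with red label, 80 diameter, 55 high. Origin: centre of the underside. Bystander
- tin_b: closed tin with blue label, 80 diameter, 55 high. Origin: centre of the underside. Bystander
- jar: closed glass jar with steel lid, 64 diameter, 75 high. Origin: centre of the underside. Bystander
- brush: beech shoe brush lying bristles down along its x axis, 170 x 50 x 42. Origin: centre of the underside. Bystander
- shoehorn: flat aluminium shoehorn lying along its x axis, 185 long, 22 to 38 wide, 5 thick. Origin: centre of the underside. Bystander
Not all that is in view belongs to the job. Of the things that look like the torch, the larger one is meant. Leave any purple look-alike of the lamp alone.

How it is judged (in metres and radians):
On the way, in this order (a step that is already met when the one before it is completed fails the run):
1. the lamp head stands flush against the battery pack, at rest (y of lamp_face in the frame of pack between -0.008 and 0.008 m and x of lamp_face in the frame of pack between -0.0585 and -0.052 m and angle between the x axis of lamp and the x axis of pack, either way round below 0.06 rad and angle between lamp's own z axis and vertical below 0.05 rad and linear speed of lamp below 0.02 m/s), for 0.3 s.
2. the held torch is held steady for 2 s, lens 50 to 110 mm from the window, beam within 16 mm of its middle, within 0.2 rad of square, the lamp still closed up (x of torch_spot in the frame of sensor between -0.016 and 0.016 m and y of torch_spot in the frame of sensor between -0.016 and 0.016 m and z of torch_lens in the frame of sensor between 0.05 and 0.11 m and angle between the z axis of torch and the z axis of sensor, either way round below 0.2 rad and linear speed of torch below 0.03 m/s and angular speed of torch below 0.25 rad/s and contact force between the fingers and torch above 1 N and y of lamp_face in the frame of pack between -0.008 and 0.008 m and x of lamp_face in the frame of pack between -0.0585 and -0.052 m and angle between the x axis of lamp and the x axis of pack, either way round below 0.06 rad and angle between lamp's own z axis and vertical below 0.05 rad), for 2 s.
At the end, for the whole second after the job is handed in: Lamp head flat on the table, flush to the pack (gap under 3.5 mm, sides in line within 8 mm and 0.06 rad); torch standing lens down, upright within 0.08 rad, its axis within 22 mm of the mat's centre; both released and at rest (all of step 1 and horizontal distance between torch and mat below 0.022 m and angle between torch's own z axis and vertical below 0.08 rad and height (world z) of torch below 0.008 m and linear speed of torch below 0.02 m/s); the robot touches nothing.
It fails at once if the torch touches the lamp head (contact force between torch and lamp above 0.5 N).
It fails at once if a bystander is shifted by more than 30 mm (distance of any of tub, tin_a, tin_b, jar, brush, shoehorn from where it was at the start of the episode above 0.03 m).
It also fails if it takes over 64 s, if anything falls off the work surface, if the arm or the gripper's body presses on something with over 40 N, if the wrist force passes 120 N, or if a joint passes its speed limit or range.

ROBOT

A 6-joint arm with a two-finger parallel gripper is mounted at the origin on the work surface. World frame = base frame: x ahead of the robot, y to its left, z up, the work surface at z = 0. Lengths are in m, angles in degrees, forces in N, time in s.
With the tool pointing down it reaches from about 0.325 to 0.85 m from the base axis. Payload 15.5 kg.
Tool frame: the origin (TCP) lies midway between the tips of the shut fingers; the grasp point (between the pads) lies 19 mm behind it; y points along the fingers, x is the direction in which the jaws open and shut, and the axes are right-handed (so a half turn about y gives the same grasp; the last joint's range is limited). The gripper opens to 91 mm and grips with 3 to 60 N. Pads are 32 mm wide; open, the fingers measure 118 mm over their backs; the gripper's body (76 mm by 178 mm) begins 60 mm behind the grasp point.
Start: joints at [70.617, 28.281, 77.091, -0, 74.628, -5.472], TCP at [0.15, 0.607, 0.214] pointing down, gripper open.
Joint ranges: [-166.48, 166.48], [-47.26, 123.95], [12.59, 153.08], [-70.14, 250.14], [6.76, 159.57], [-176.63, 176.63]. Speed limits (degrees/s): [108.29, 108.29, 147.25, 172.46, 172.46, 172.46].

INTERFACE

Orientations are given as a 3x3 rotation matrix whose columns are the frame's x, y, z axes.
In Python, from bench import ctrl gives the robot as it stands. The module is installed in compiled form; this text tells all that it offers. Calls block until the motion is done:
- ctrl.goto(position, orientation): joint-space move of the TCP to a pose.
- ctrl.move_l(position, vel=0.15, ori=None, contact_N=None): straight line of the TCP; ori=None keeps the orientation; vel is the mean speed in m/s. With contact_N (N) it stops when the force on the tool has changed by that much, and returns True; else False.
- ctrl.movej(angles): joint-space move.
- ctrl.command_gripper(opening): opening from 0.0 (shut) to 1.0 (fully open); the grip force is fixed at half the most; returns when the fingers have stopped.
- ctrl.sleep(seconds).
- ctrl.ik(position, orientation): joint angles nearest the present ones, or None.
- ctrl.read_camera(name): name is "scene" or "top"; returns the picture (400x640x3 uint8, blue, green, red); there is no depth.
- ctrl.camera_params(name): a dict with "fx", "fy", "cx", "cy" (pixels), "D" ([k1, k2, p1, p2, k3] as OpenCV has them; the pictures are not rectified), "pose" (4x4, takes a point from camera to world coordinates). Camera axes: x right, y up, looking along -z (the intrinsics and any distortion apply to the point x, -y, -z); pixel columns grow to the right and rows downward; lengths in m; the calibration is good to about 2 mm. A picture is of the moment at which its call begins. camera_params takes no time and is no camera call.
A pose or a line that the arm cannot do raises ctrl.MotionError and nothing moves.
- ctrl.sign_off(): hands the job in, once; it reports no verdict.
Readings, each from a call of its own:
- ctrl.current_t(): time.
- ctrl.current_q(): joint angles.
- ctrl.current_dq(): joint speeds.
- ctrl.current_effort(): joint torques, N m.
- ctrl.current_tool_pos(): TCP position.
- ctrl.current_eef_rot(): TCP orientation.
- ctrl.current_contact_force(): force on the tool from outside, world axes, zero at the start.
- ctrl.current_wrist_torque(): the same for the moment, N m.
- ctrl.current_grip_width(): opening from 0.0 (shut) to 1.0 (fully open).
Only numpy, scipy, OpenCV 4.12 (cv2) and the standard library are available. Lean on these libraries where they do the work, as an engineer would, in place of code of your own. Each camera call takes 0.05 s, during which the arm holds its last target.

## Working session

There is one attempt and no reset: what is moved stays moved. The work goes in short steps, each a Python script; the robot and the scene stay as the last script left them, time stands still between calls to the robot, and variables do not carry over. Pictures are saved under pics/ and viewed, and the job is handed in when it is done.

```bash
mkdir -p pics; ls
python3 - <<'E'
from bench import ctrl
import cv2
for n in("scene","top"):
    cv2.imwrite(f"pics/{n}0.png",ctrl.read_camera(n)); p=ctrl.camera_params(n); print(n,{k:(v if k!='pose' else [[round(float(a),4) for a in r] for r in v]) for k,v in p.items()})
print(ctrl.current_t(),ctrl.current_eef_rot(),ctrl.current_grip_width())
E
```

```text
pics
scene {'fx': 498.5325255582454, 'fy': 498.5325255582454, 'cx': 314.9522890843893, 'cy': 207.8962752981787, 'D': array([-0.15297984,  0.        ,  0.        ,  0.        ,  0.        ]), 'pose': [[-0.7713, -0.3436, 0.5357, 1.1974], [0.6365, -0.4179, 0.6483, 0.8432], [0.0011, 0.841, 0.541, 0.7711], [0.0, 0.0, 0.0, 1.0]]}
top {'fx': 436.6399062585277, 'fy': 436.6399062585277, 'cx': 322.53937631017345, 'cy': 189.6487005736655, 'D': array([-0.01265559,  0.        ,  0.        ,  0.        ,  0.        ]), 'pose': [[-0.0221, 0.9965, -0.0801, 0.4224], [-0.9997, -0.0212, 0.0117, 0.0237], [0.0099, 0.0803, 0.9967, 1.2155], [0.0, 0.0, 0.0, 1.0]]}
0.1 [[ 2.40448629e-01 -3.52187099e-04 -9.70661802e-01]
 [ 9.70661254e-01 -1.03489247e-03  2.40448869e-01]
 [-1.08921358e-03 -9.99999402e-01  9.30158972e-05]] 1.0014529397005312
```

View pics/scene0.png

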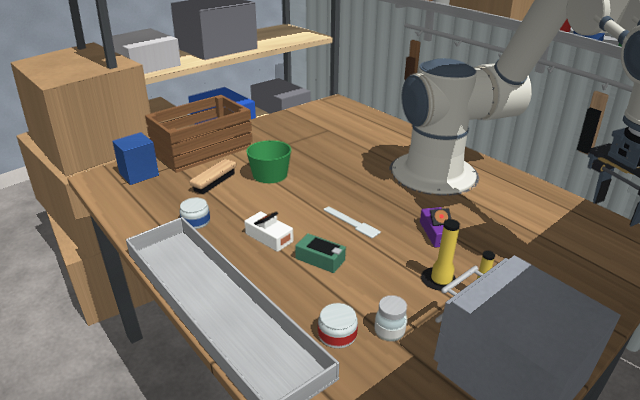

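View pics/top0.png

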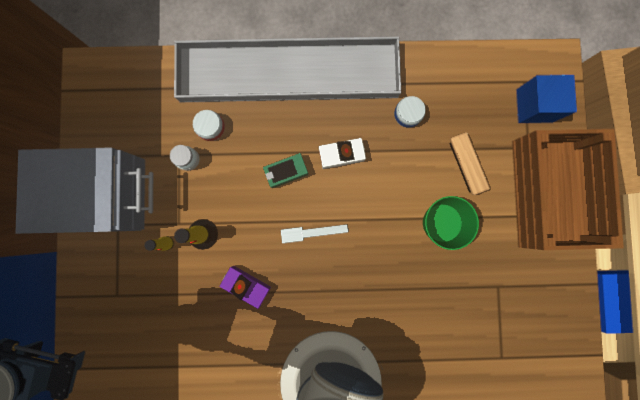

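```bash
cat > h.py <<'E'
from bench import ctrl
import cv2, numpy as np
def ray(n,uv):
    p=ctrl.camera_params(n);K=np.array([[p['fx'],0,p['cx']],[0,p['fy'],p['cy']],[0,0,1]])
    x=cv2.undistortPoints(np.array(uv,float).reshape(-1,1,2),K,np.array(p['D'])).reshape(-1,2)
    T=np.array(p['pose']); d=np.c_[x[:,0],-x[:,1],-np.ones(len(x))]@T[:3,:3].T
    return T[:3,3],d
def plane(n,uv,z):
    o,d=ray(n,uv); return o+d*((z-o[2])/d[:,2])[:,None]
def proj(n,P):
    p=ctrl.camera_params(n);K=np.array([[p['fx'],0,p['cx']],[0,p['fy'],p['cy']],[0,0,1]])
    T=np.array(p['pose']); c=(np.array(P,float).reshape(-1,3)-T[:3,3])@T[:3,:3]
    c=c*[1,-1,-1]
    return cv2.projectPoints(c,np.zeros(3),np.zeros(3),K,np.array(p['D']))[0].reshape(-1,2)
E
python3 - <<'E'
import cv2
t=cv2.imread('pics/top0.png');s=cv2.imread('pics/scene0.png')
cv2.imwrite('pics/c1.png',cv2.resize(t[130:200,250:380],None,fx=6,fy=6,interpolation=cv2.INTER_CUBIC))
cv2.imwrite('pics/c2.png',cv2.resize(t[200:270,120:250],None,fx=6,fy=6,interpolation=cv2.INTER_CUBIC))
cv2.imwrite('pics/c3.png',cv2.resize(s[200:280,230:360],None,fx=6,fy=6,interpolation=cv2.INTER_CUBIC))
cv2.imwrite('pics/c4.png',cv2.resize(s[205:300,410:510],None,fx=6,fy=6,interpolation=cv2.INTER_CUBIC))
E
```

```text
(no output)
```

View pics/c1.png

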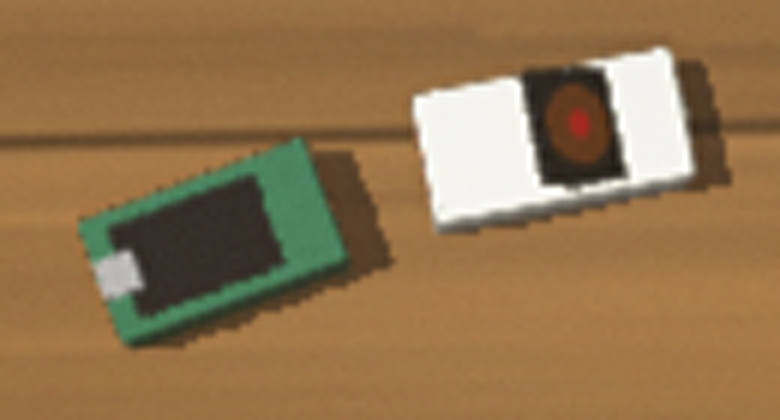

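View pics/c2.png

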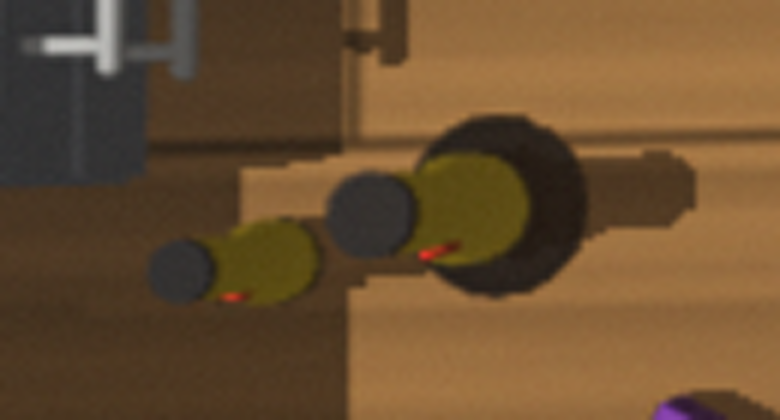

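View pics/c3.png

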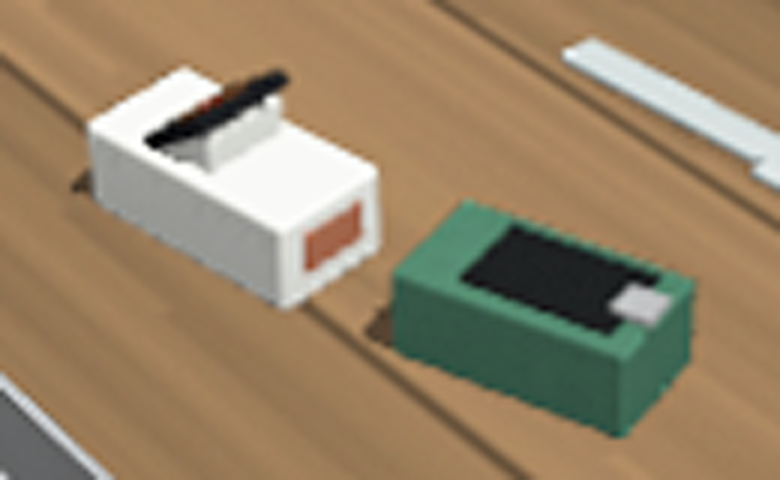

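View pics/c4.png

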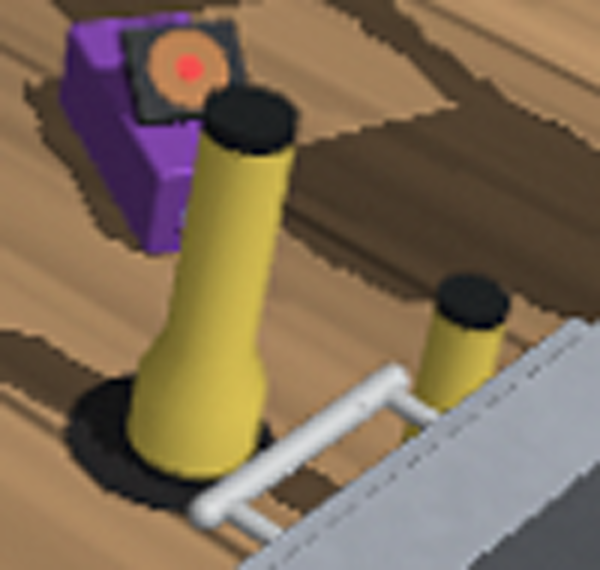

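```bash
cat >> h.py <<'E'
def rect(m,n,z,draw=None):
    m=cv2.morphologyEx(m,cv2.MORPH_OPEN,np.ones((2,2)))
    c=max(cv2.findContours(m,cv2.RETR_EXTERNAL,cv2.CHAIN_APPROX_NONE)[0],key=cv2.contourArea)
    P=plane(n,c.reshape(-1,2),z)[:,:2]
    r=cv2.minAreaRect((P*1000).astype(np.float32)); return np.array(r[0]),r[1],r[2],len(c)
def roi(m,x0,x1,y0,y1):
    o=np.zeros_like(m);o[y0:y1,x0:x1]=m[y0:y1,x0:x1];return o
E
python3 - <<'E'
from h import *
t=cv2.imread('pics/top0.png')
g=t[:,:,1].astype(int);print(t[150,270:320:6].tolist(),t[172,300],t[188,272],t[150,325],t[166,325])
hsv=cv2.cvtColor(t,cv2.COLOR_BGR2HSV)
for lo in(80,95,105,115):
    m=roi(cv2.inRange(hsv,(60,90,lo),(90,255,255)),255,315,145,195); print('pack',lo,rect(m,'top',.044))
for lo in(150,190,215,225):
    m=roi(cv2.inRange(hsv,(0,0,lo),(180,50,255)),312,375,130,175); print('lamp',lo,rect(m,'top',.044))
def c1(*p): return (np.array(p)+.5)/6-.5+[250,130]
print('pk corners',plane('top',c1((80,220),(301,139),(346,260),(128,338)),.044).round(4)[:,:2].tolist())
print('lamp corners',plane('top',c1((414,96),(666,48),(694,178),(436,222)),.044).round(4)[:,:2].tolist())
print('dot',plane('top',c1((579,123)),.0615))
# scene corners
def c3(*p): return (np.array(p)+.5)/6-.5+[230,200]
print('pk scene',plane('scene',c3((393,275),(467,203),(692,283),(622,357)),.044).round(4)[:,:2].tolist())
print('lamp scene',plane('scene',c3((90,128),(183,70),(380,172),(280,235)),.044).round(4)[:,:2].tolist())
def c2(*p): return (np.array(p)+.5)/6-.5+[120,200]
print('mat',plane('top',c2((495,206)),.003),'tail top',plane('top',c2((371,215)),.163))
def c4(*p): return (np.array(p)+.5)/6-.5+[410,205]
print('tail scene',plane('scene',c4((252,117)),.163))
E
```

```text
[[66, 113, 156], [67, 115, 156], [68, 116, 157], [68, 115, 157], [69, 115, 157], [68, 113, 155], [66, 110, 152], [67, 110, 150], [75, 111, 146]] [ 94 131  77] [ 61  97 128] [237 243 244] [191 205 207]
pack 80 (array([569.56176758, 107.1231842 ]), (56.171226501464844, 106.0706787109375), 19.705781936645508, 118)
pack 95 (array([569.56176758, 107.1231842 ]), (56.171226501464844, 106.0706787109375), 19.705781936645508, 118)
pack 105 (array([569.86651611, 107.21809387]), (55.799827575683594, 105.95967864990234), 19.490028381347656, 117)
pack 115 (array([569.86871338, 107.4750824 ]), (55.45588684082031, 105.54145812988281), 19.590675354003906, 116)
lamp 150 (array([609.52648926, -18.00982285]), (59.51953887939453, 61.10312271118164), 10.198385238647461, 82)
lamp 190 (array([609.86450195, -16.87402344]), (58.45132827758789, 57.905818939208984), 10.200614929199219, 78)
lamp 215 (array([610.074646  , -16.94231033]), (57.837528228759766, 57.907535552978516), 9.960187911987305, 78)
lamp 225 (array([610.14886475, -17.19959641]), (57.778663635253906, 57.37702178955078), 9.957901000976562, 78)
pk corners [[0.5834, 0.1695], [0.6182, 0.0695], [0.5628, 0.0502], [0.5296, 0.1486]]
lamp corners [[0.6368, 0.018], [0.6565, -0.0967], [0.5968, -0.1076], [0.5792, 0.0094]]
dot [[ 0.61992672 -0.05509978  0.0615    ]]
pk scene [[0.6211, 0.0706], [0.567, 0.0508], [0.5318, 0.1511], [0.5847, 0.1689]]
lamp scene [[0.6584, -0.096], [0.6012, -0.1084], [0.5813, 0.01], [0.6404, 0.0197]]
mat [[0.40445919 0.34445207 0.003     ]] tail top [[0.40432068 0.35156052 0.163     ]]
tail scene [[0.40738584 0.35311424 0.163     ]]
```

Run:
```python
from h import *
def c2(*p): return (np.array(p)+.5)/6-.5+[120,200]
def c4(*p): return (np.array(p)+.5)/6-.5+[410,205]
print('mat top L/R/U/D',plane('top',c2((585,206),(495,115),(495,297)),.003).round(4).tolist())
print('mat scene left, bottom',plane('scene',c4((68,432),(190,510)),.003).round(4).tolist())
# head rim far right of head in top
print('head right edge top',plane('top',c2((529,210)),.003+.03).round(4))
def tri(a,b):
    o1,d1=ray('top',a);o2,d2=ray('scene',b);d1=d1[0];d2=d2[0]
    s=np.linalg.lstsq(np.c_[d1,-d2],o2-o1,rcond=None)[0];return ((o1+s[0]*d1+o2+s[1]*d2)/2).round(3),np.linalg.norm(o1+s[0]*d1-o2-s[1]*d2).round(4)
print('big tail',tri(c2((371,215)),c4((252,117))))
print('small tail',tri(c2((181,270)),c4((473,299))))
print('handle +y? ends',tri(c2((108,65)),c4((395,375))),tri(c2((185,70)),c4((395,375))))
print('box near corner', tri((110,231),(512,257)))
# ik checks
pk=np.array([.574,.110]);yaw=np.deg2rad(109.6);ax=np.array([np.cos(yaw),np.sin(yaw),0])
def down(a):
    x=np.array([np.cos(a),np.sin(a),0]);y=np.array([0,0,-1.]);return np.c_[x,y,np.cross(x,y)]
for a in (9.4,189.4,19.6,199.6): print(a,ctrl.ik([.6188,-.044,.011],down(np.deg2rad(a))))
for a in range(0,360,45): print('torch',a,ctrl.ik([.405,.351,.109],down(np.deg2rad(a))))
lc=np.r_[pk,0]-.115*ax; s=lc-.01*ax+[0,0,.0615]; n=-ax*np.sin(np.deg2rad(35))+np.array([0,0,np.cos(np.deg2rad(35))])
h=np.cross([0,0,1],n);h/=np.linalg.norm(h);g=np.cross(n,h)
for a in range(0,360,30):
    x=h*np.cos(np.deg2rad(a))+g*np.sin(np.deg2rad(a));R=np.c_[x,-n,np.cross(x,-n)]
    q=ctrl.ik(s+n*(.08+.125-.019),R); print('aim',a,x.round(2),None if q is None else np.round(q,0))
```

```text
mat top L/R/U/D [[0.4036, 0.3031, 0.003], [0.4462, 0.3444, 0.003], [0.3629, 0.3445, 0.003]]
mat scene left, bottom [[0.4344, 0.3137, 0.003], [0.4335, 0.3745, 0.003]]
head right edge top [[0.4028 0.3213 0.033 ]]
big tail (array([0.405, 0.352, 0.161]), np.float64(0.0008))
small tail (array([0.383, 0.443, 0.121]), np.float64(0.001))
handle +y? ends (array([0.468, 0.464, 0.144]), np.float64(0.0016)) (array([0.459, 0.448, 0.128]), np.float64(0.0202))
box near corner (array([0.42 , 0.514, 0.176]), np.float64(0.0054))
9.4 [-9.58026605e+00  4.18916129e+01  8.80553094e+01 -2.54444375e-14
  5.00530777e+01 -1.89802660e+01]
189.4 [-9.58026605e+00  4.18916129e+01  8.80553094e+01 -2.54444375e-14
  5.00530777e+01  1.61019734e+02]
19.6 [-9.58026605e+00  4.18916129e+01  8.80553094e+01 -2.54444375e-14
  5.00530777e+01 -2.91802660e+01]
199.6 [-9.58026605e+00  4.18916129e+01  8.80553094e+01 -2.54444375e-14
  5.00530777e+01  1.50819734e+02]
torch 0 [ 3.45294514e+01  2.87324533e+01  9.65454638e+01 -2.54444375e-14
  5.47220828e+01  3.45294514e+01]
torch 45 [ 3.45294514e+01  2.87324533e+01  9.65454638e+01 -
[... 725 characters left out ...]
[-27.  44.  55.  24. 106. -45.]
aim 30 [0.68 0.68 0.29] [-27.  44.  55.  24. 106. -75.]
aim 60 [0.23 0.84 0.5 ] [ -27.   44.   55.   24.  106. -105.]
aim 90 [-0.27  0.77  0.57] [ -27.   44.   55.   24.  106. -135.]
aim 120 [-0.71  0.5   0.5 ] [ -27.   44.   55.   24.  106. -165.]
aim 150 [-0.95  0.1   0.29] [-27.  44.  55.  24. 106. 165.]
aim 180 [-0.94 -0.34  0.  ] [-27.  44.  55.  24. 106. 135.]
aim 210 [-0.68 -0.68 -0.29] [-27.  44.  55.  24. 106. 105.]
aim 240 [-0.23 -0.84 -0.5 ] [-27.  44.  55.  24. 106.  75.]
aim 270 [ 0.27 -0.77 -0.57] [-27.  44.  55.  24. 106.  45.]
aim 300 [ 0.71 -0.5  -0.5 ] [-27.  44.  55.  24. 106.  15.]
aim 330 [ 0.95 -0.1  -0.29] [-27.  44.  55.  24. 106. -15.]
```

```bash
cat >> h.py <<'E'
def down(a):
    a=np.deg2rad(a);x=np.array([np.cos(a),np.sin(a),0]);y=np.array([0,0,-1.]);return np.c_[x,y,np.cross(x,y)]
E
python3 - <<'E'
from h import *
ctrl.move_l([.15,.607,.33],.2)
ctrl.goto([.6188,-.044,.25],down(9.4))
ctrl.move_l([.6188,-.044,.10],.2); 
print('contact',ctrl.move_l([.6188,-.044,.011],.08,contact_N=8))
ctrl.command_gripper(0.0)
print(ctrl.current_t(),ctrl.current_grip_width(),ctrl.current_tool_pos(),ctrl.current_contact_force())
for n in("scene","top"): cv2.imwrite(f"pics/{n}1.png",ctrl.read_camera(n))
E
```

```text
contact False
6.4083 0.654767701858225 [ 0.61892259 -0.0439917   0.01110705] [0.36384466 0.31795122 1.87032423]
```

View pics/scene1.png

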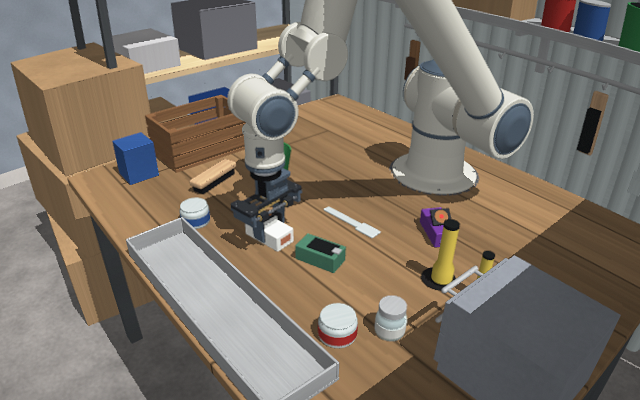

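The picture shows the fingers straddling the white lamp (about 268,228), and the measured width of 59.6 mm matches it. Next I line it up and push it home.

Run:
```python
from h import *
yaw=np.deg2rad(109.6);ax=np.array([np.cos(yaw),np.sin(yaw),0]);pk=np.array([.574,.110,0])
g=pk-.115*ax+[0,0,.0112]
ctrl.move_l(g-.015*ax,.05,ori=down(19.6))
print(ctrl.current_contact_force())
print('hit',ctrl.move_l(g+.012*ax,.02,contact_N=12))
p=ctrl.current_tool_pos();print('past goal mm',(p-g)@ax*1000,ctrl.current_contact_force())
ctrl.command_gripper(0.8); ctrl.sleep(.1)
print(ctrl.current_contact_force(),ctrl.current_t())
ctrl.move_l(ctrl.current_tool_pos()+[0,0,.12],.15)
ctrl.goto([.45,.24,.3],down(10))
print(ctrl.current_t())
for n in("scene","top"): cv2.imwrite(f"pics/{n}2.png",ctrl.read_camera(n))
t=cv2.imread('pics/top2.png');s=cv2.imread('pics/scene2.png')
a=cv2.resize(t[130:200,250:380],None,fx=5,fy=5,interpolation=cv2.INTER_CUBIC)
b=cv2.resize(s[215:265,230:360],None,fx=5,fy=5,interpolation=cv2.INTER_CUBIC)
cv2.imwrite('pics/d2.png',np.vstack([a,b])[:600])
```

```text
[-0.66318175  2.11276309 -0.71630538]
hit True
past goal mm 0.6069489917304537 [-0.35821059 -3.51842848  3.89291657]
[ 0.24168326 -0.0977068   0.12874039] 8.65
10.8667
```

View pics/d2.png

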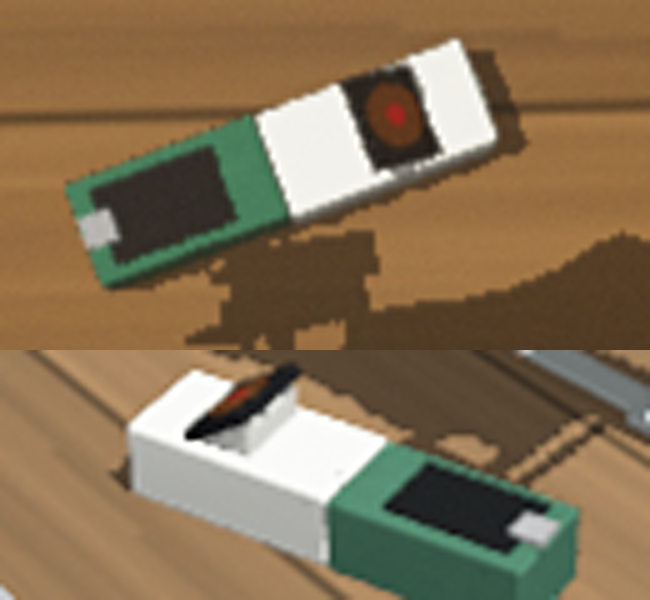

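View pics/scene2.png

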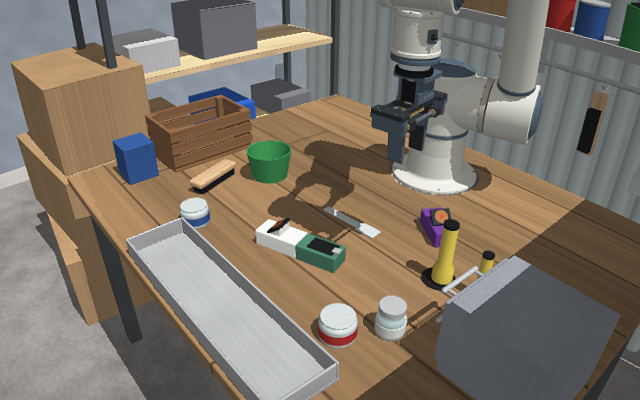

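View pics/top2.png

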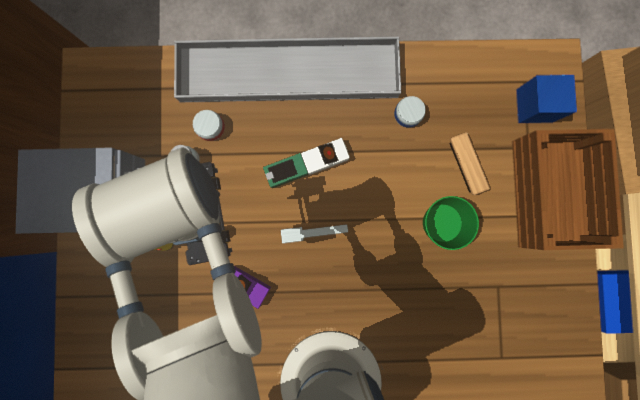

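Run:
```python
from h import *
def c1(*p): return (np.array(p)+.5)/5-.5+[250,130]
print('dot top',plane('top',c1((397,114)),.0615))
print('dot scene',plane('scene',((np.array([[243,48]])+.5)/5-.5+[230,215]),.0615))
def ed(P,l):
    d=P[1]-P[0];print(l,P[:,:2].round(4).tolist(),np.rad2deg(np.arctan2(d[1],d[0])))
ed(plane('top',c1((459,39),(258,114)),.044),'lamp top edge'); ed(plane('top',c1((255,115),(67,184)),.044),'pack')
ctrl.command_gripper(0.75)
ctrl.goto([.405,.351,.24],down(0))
print(ctrl.move_l([.405,.351,.109],.12,contact_N=6),ctrl.current_t())
for n in("scene",): cv2.imwrite(f"pics/{n}3.png",ctrl.read_camera(n)[180:330,380:520].repeat(4,0).repeat(4,1))
```

```text
dot top [[ 0.61460012 -0.00929072  0.0615    ]]
dot scene [[ 0.61396219 -0.00735861  0.0615    ]]
lamp top edge [[0.658, -0.0445], [0.6191, 0.0655]] 109.51343802097234
pack [[0.6185, 0.0672], [0.583, 0.1693]] 109.18875351805278
False 13.1167
```

View pics/scene3.png

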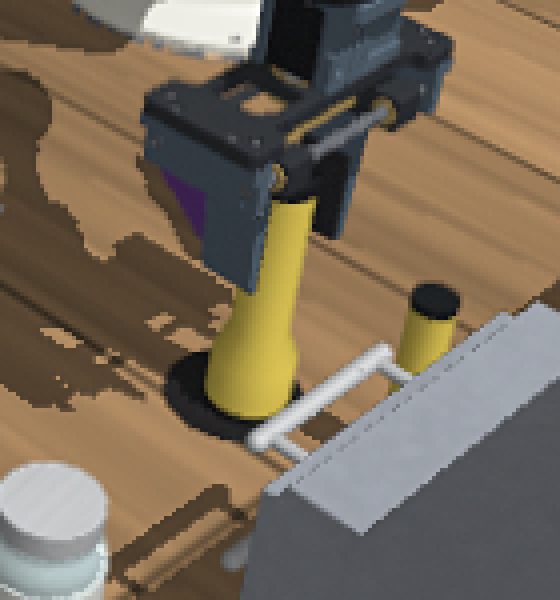

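The torch barrel stands centred between the open fingers, and its handle and the small torch are clear. Now I grip, lift and aim.

```bash
cat >> h.py <<'E'
yaw=np.deg2rad(109.5);ax=np.array([np.cos(yaw),np.sin(yaw),0])
S=np.array([.615,-.008,.0615]);b=np.deg2rad(35);N=-ax*np.sin(b)+np.array([0,0,np.cos(b)])
hx=np.cross([0,0,1],N);hx/=np.linalg.norm(hx);RA=np.c_[hx,-N,np.cross(hx,-N)]
E
python3 - <<'E'
from h import *
ctrl.command_gripper(0.0); print('w mm',ctrl.current_grip_width()*91, ctrl.current_tool_pos())
p=ctrl.current_tool_pos()
ctrl.move_l([p[0],p[1],.31],.15); print(ctrl.current_contact_force())
ctrl.goto(S+N*(.16+.106),RA); print(ctrl.current_t(),ctrl.current_tool_pos())
for n in("scene","top"): cv2.imwrite(f"pics/{n}4.png",ctrl.read_camera(n))
E
```

```text
w mm 32.935285038491116 [0.40497332 0.35099308 0.108953  ]
[ 0.09472566  0.58026222 -1.96017374]
17.3667 [ 0.66616378 -0.15050444  0.27976739]
```

View pics/scene4.png

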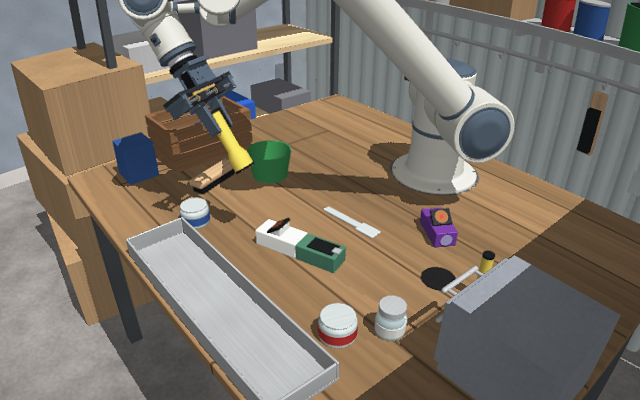

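View pics/top4.png

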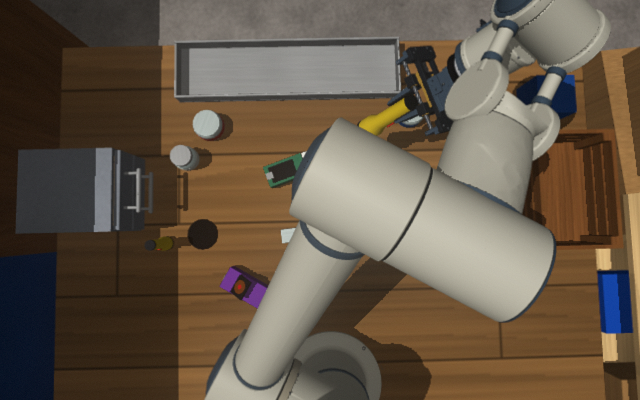

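The torch is held in line with the tool, its head at about (240,160), and the lamp is still closed up. I advance along the window's normal.

Run:
```python
from h import *
ctrl.move_l(S+N*(.08+.106),.05); ctrl.sleep(.3)
print(ctrl.current_t(),ctrl.current_tool_pos(),S+N*.186,ctrl.current_grip_width())
for n in("scene","top"): cv2.imwrite(f"pics/{n}5.png",ctrl.read_camera(n))
s=cv2.imread('pics/scene5.png')
pts=[S]+[S+N*k for k in(.08,.08+.036,.08+.16)]
print(proj('scene',pts).round(1).tolist())
c=cv2.resize(s[120:260,180:360],None,fx=4,fy=4,interpolation=cv2.INTER_CUBIC)
for q in proj('scene',pts): cv2.circle(c,tuple(int(v) for v in (q-[180,120]+.5)*4),3,(255,0,255),1)
cv2.imwrite('pics/d5.png',c)
t=cv2.imread('pics/top4.png');m=roi(cv2.inRange(t,(0,0,0),(50,50,50)),185,222,215,252)
cc=max(cv2.findContours(m,0,1)[0],key=cv2.contourArea);e=cv2.fitEllipse(cc);print('mat top',e,plane('top',e[0],.003))
s=cv2.imread('pics/scene4.png');m=roi(cv2.inRange(s,(0,0,0),(40,40,40)),415,462,263,295)
cc=max(cv2.findContours(m,0,1)[0],key=cv2.contourArea);e=cv2.fitEllipse(cc);print('mat scene',e,plane('scene',e[0],.003))
```

```text
19.5167 [ 0.6506288  -0.10863381  0.21389013] [ 0.65061226 -0.10856591  0.21386228] 0.35917350825625555
[[277.7, 224.2], [261.4, 197.0], [254.0, 184.5], [228.0, 140.8]]
mat top ((202.31898498535156, 233.97483825683594), (28.05059242248535, 29.386932373046875), 57.38246536254883) [[0.4042854  0.34380268 0.003     ]]
mat scene ((436.5280456542969, 277.6925964355469), (20.493267059326172, 30.702117919921875), 91.99343872070312) [[0.40893791 0.34052669 0.003     ]]
```

View pics/d5.png

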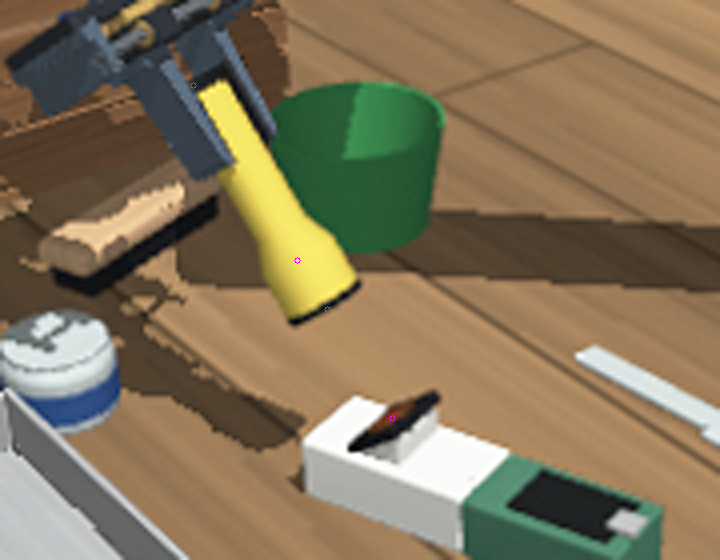

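The drawn points for the expected lens (327,309), head and window middle (392,418) fall on the torch's axis, its lens and the red dot. So the aim is good, and I hold it before returning the torch.

Run:
```python
from h import *
ctrl.sleep(2.3); print('held to',ctrl.current_t())
ctrl.move_l(S+N*(.17+.106),.08)
ctrl.goto([.405,.346,.30],down(0))
ctrl.move_l([.405,.346,.125],.12)
print(ctrl.move_l([.405,.346,.106],.02,contact_N=4),ctrl.current_tool_pos(),ctrl.current_contact_force(),ctrl.current_t())
for n in("scene","top"): cv2.imwrite(f"pics/{n}6.png",ctrl.read_camera(n))
cv2.imwrite('pics/d6.png',cv2.imread('pics/scene6.png')[180:330,380:520].repeat(4,0).repeat(4,1))
```

```text
held to 21.9167
True [0.40515375 0.34592264 0.10879148] [ 2.02838568 -0.3833934   4.97756084] 27.6333
```

View pics/d6.png

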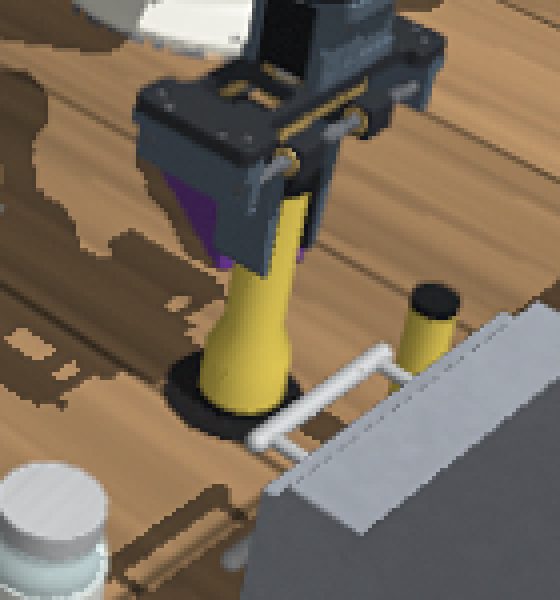

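The torch is centred on the mat, with contact at the original height. I release it and check.

Run:
```python
from h import *
ctrl.command_gripper(0.7); ctrl.sleep(.2)
p=ctrl.current_tool_pos()
ctrl.move_l([p[0],p[1],.30],.12)
ctrl.goto([.15,.5,.35],down(40))
ctrl.sleep(.5)
print(ctrl.current_t(),ctrl.current_contact_force())
for n in("scene","top"): cv2.imwrite(f"pics/{n}7.png",ctrl.read_camera(n))
t=cv2.imread('pics/top7.png');s=cv2.imread('pics/scene7.png')
r=lambda i:cv2.resize(i,(400,300),interpolation=cv2.INTER_CUBIC)
cv2.imwrite('pics/d7.png',np.vstack([np.hstack([r(t[195:270,120:220]),r(t[125:200,250:350])]),np.hstack([r(s[210:300,405:525]),r(s[205:280,240:340+20])])]))
```

```text
31.975 [ 0.22380512 -0.22415356  0.23794519]
```

View pics/d7.png

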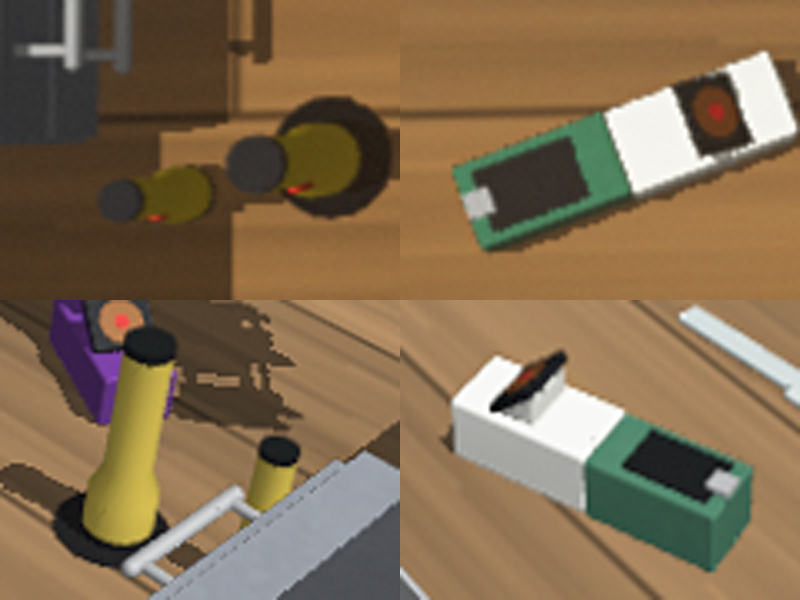

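View pics/scene7.png

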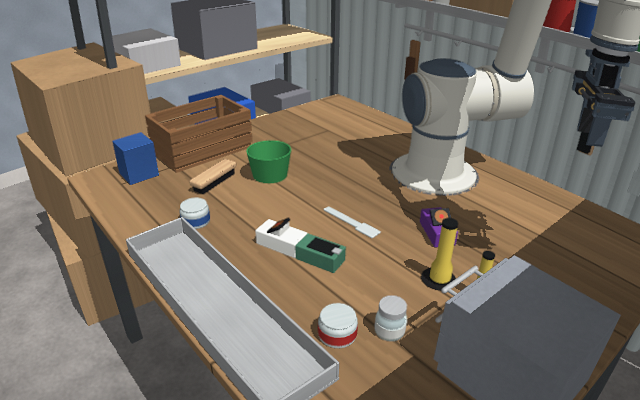

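The torch stands upright on its mat (about 440,275). The lamp is closed up against the pack (about 300,245), the bystanders have not moved, and the arm is clear.

```bash
python3 -c "
from bench import ctrl
ctrl.sign_off()"
```

```text
the job is handed in; nothing more can be done
```

The job is done and handed in at about 32 s of the 64 s allowed; hand-in reports no verdict.

- **Lamp:** I gripped the lamp head across its sides, turned it about 10° and slid it up to the pack until the 12 N contact stop. It closed within 0.6 mm of the calculated position. Edge angles in the top view afterwards were 109.5° for the lamp and 109.2° for the pack.
- **Torch on the sensor:** I held it square to the window, with the lens 80 mm away, for about 2.6 s. In the scene camera, the expected lens point and window middle fell on the torch's lens and the red dot. The two cameras' readings of the dot agreed within about 2 mm.
- **Torch back on the mat:** It touched down at its original height, 5 mm closer to the mat's centre than where I picked it up. I judged it upright and centred by eye in the last pictures.
- **Final state:** The last pictures show the lamp still closed up, the bystanders where they were as far as the eye can tell, and the arm clear of everything.

One check disagreed. The scene camera put the mat's centre about 5 mm from the top camera's reading, probably because the handle partly hides the mat there. I relied mostly on the top view, and the difference is well inside the 22 mm allowed.

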